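# Rack the sorted mounts in stack-nest trays, black below and red above

## Robot

A 6-joint arm with a two-finger parallel gripper is mounted at the origin on the work surface; the furniture and walls round the work are solid. World frame = base frame: x ahead of the robot, y to its left, z up, the work surface at z = 0. Lengths are in mm, angles in degrees, forces in N, time in s.
With the tool pointing down it reaches from about 300 to 850 mm from the base axis. Payload 4.2 kg.
Tool frame: the origin (TCP) lies at the very end of the fingers, on their centre line; the grasp point (between the pads) lies 19 mm behind it (env.grasp_offset is the distance from the TCP to the grasp point, in mm); z points along the fingers, y is the line along which they close (so a half turn about z gives the same grasp; the last joint's range is limited). The gripper opens to 91 mm and grips with 3 to 60 N. Pads are 32 mm wide; open, the fingers measure 118 mm over their backs; the gripper's body (76 mm by 178 mm) begins 60 mm behind the grasp point.
Start: joints at [69.844, 18.312, 89.639, -0, 72.044, -1.146], TCP at [187.306, 543.654, 213.976] pointing down, gripper open.
Joint ranges: [-177.97, 177.97], [-48.28, 115.42], [12.27, 149.76], [-77.06, 257.06], [2.81, 150.46], [-146.56, 146.56]. Speed limits (degrees/s): [147.25, 147.25, 180, 180, 180, 180].

## Interface

Orientations are given as [roll, pitch, yaw] about the fixed x, y, z axes, in that order (R = Rz(yaw) Ry(pitch) Rx(roll)).
In Python, from workcell import env gives the robot as it stands. The module is installed in compiled form; this text tells all that it offers.
- The arm moves only by the tool send_rows, never from a script. Its argument "motion" is a list of rows, each an object of numbers: "tx", "ty", "tz": the shift along the tool's x, y, z in units of 500 mm (1.0 is 500 mm); "rx", "ry", "rz": the turn, a rotation vector about the tool's x, y, z in units of 30 degrees (1.0 is 30 degrees); "gripper": the closure, from -1 (fully open) to 1 (shut). In form: [{"tx": .., "ty": .., "tz": .., "rx": .., "ry": .., "rz": .., "gripper": ..}, ...]. A call has 1 to 12 rows; each row shifts and turns the commanded pose from where the row before left it, along the tool's axes as they then stand; what a row does not reach is not made up. A row lasts 1/8 s, in which the tool goes at most 62.5 mm and 10.7 degrees, less where a joint would pass 70% of its speed; a pose out of reach is approached as far as the arm can. A call with a number of a shift or a turn outside -1 to 1 is refused whole. A call with a gripper value outside its range is refused whole. The fingers move at their own pace and stop on an object; "grip_force" is the grip in N (left out, the last holds). Time passes only in rows, so rows that do not move let the fingers close. It gives the time, the measured TCP pose, the force, the opening and the grip force at its end, in the units of the state.
- env.state(): the state, without advancing time (a new reading comes with each control period).
- env.grab_frame(name): name is "scene" or "top" or "wrist"; returns a dict with "frame" (384x512x3 uint8, red, green, blue), "vertical_fov" (degrees; the focal length in pixels is half the picture's height over the tangent of half this angle, whatever the lens; pixels are square), "cx", "cy" (the principal point, pixels), "rvec" (rotation vector, rad) and "tvec" (3), from world to camera coordinates, as OpenCV has them; the wrist camera has in their place "T_tool_cam" (4x4, takes a point from camera to tool coordinates, whose origin is the TCP and whose axes are the flange's). Camera axes: x right, y down, z forward; pixel columns grow to the right and rows downward; lengths in mm; the calibration is good to about 2 mm. A picture is of the moment at which its call begins: read the wrist's pose just before it. There is no depth.
- env.job_done(): hands the job in; it is judged then, once.
The state is a dict: "time_s": time; "qpos": joint angles; "qvel": joint speeds; "effort": joint torques, N m; "ee_pos": TCP position; "ee_rot": TCP orientation; "force": force on the tool from outside, world axes, zero at the start; "torque": the same for the moment, N m; "gripper_width": finger opening in mm; "gripper_force": force on a finger pad.
Only numpy, scipy, OpenCV 4.12 (cv2) and the standard library are available. Lean on these libraries where they do the work, as an engineer would, in place of code of your own. Each camera call takes 0.05 s, during which the arm holds its last target. There are 200 camera calls.

## Task

Put the polished mounts away: set the two black ones in the pockets of the grey tray, one in each, then stack the blue tray squarely on top of it and set the two red ones in the blue tray's pockets, one in each. The trays stack only with their yellow ends at opposite ends (the same way round the blue one would nest down onto the mounts), so turn the blue tray as needed and do not let it touch the black mounts. Leave the green mount standing where it is.

Things in the scene. Friction and masses are not known exactly. Their poses are not given: they have to be found in the camera images.
- grey_tray: Grey loose tray, 56 (x) by 124 (y) mm; origin under its centre, z up. Pockets at y +24 and -24 mm, each 50 (x) by 45 (y) mm, pale lined floor at z 6, rims to z 10. Finger grips: upright walls in mid long sides, outer faces at x +-28, y -9 to 9, z 1.5 to 14. 8 mm end walls at y +-58, 17 high, with tabs to z 30: two yellow, close together (x +-7), on the +y (yellow) end; two grey, far apart (x +-22), on the -y end.
- blue_tray: Blue loose tray, about 120 g, otherwise the same in size, pockets, grips, yellow +y end and axes as the grey tray. Set half turned on the grey one (its yellow end over the grey's plain end) it stands on the tabs, origin 27 mm above the grey's, clear of the mounts; its seats take up to 4 mm of offset each way. Same way round it sinks to 17 to 21 mm.
- black_disc: Black moulded metallography mount, an upright disc 30 mm in diameter and 19 mm high, with one round piece of bright metal in its polished upper face; loose, about 22 g. Origin: centre of its underside, z up. Goes in the grey tray.
- black_squares: Black moulded metallography mount, an upright disc 30 mm in diameter and 18 mm high, with two small rectangular pieces of bright metal in its polished upper face; loose, about 22 g. Origin: centre of its underside, z up. Goes in the grey tray.
- red_disc: Red moulded metallography mount, an upright disc 30 mm in diameter and 17 mm high, with one round piece of bright metal in its polished upper face; loose, about 22 g. Origin: centre of its underside, z up. Goes in the blue tray.
- red_squares: Red moulded metallography mount, an upright disc 30 mm in diameter and 15 mm high, with two small rectangular pieces of bright metal in its polished upper face; loose, about 22 g. Origin: centre of its underside, z up. Goes in the blue tray.
- green_mount: Green moulded metallography mount, an upright disc 30 mm in diameter and 21 mm high, with one round piece of bright metal in its polished upper face; loose, about 22 g. Origin: centre of its underside, z up. Not wanted: it stays where it is.

How it is judged:
By the outcome, as a careful person would: the job done as asked, in the order asked, and still so for the second after the job is handed in, with the robot touching nothing.
It also fails if it takes over 115 s, if anything falls off the work surface, if the arm or the gripper's body presses on something with over 40 N, if the wrist force passes 120 N, or if a joint passes its speed limit or range.

## Working session

There is one attempt and no reset: what is moved stays moved. The work goes in short steps, Python scripts to look and compute and a tool call to move; the robot and the scene stay as the last step left them, time stands still between calls to the robot, and variables do not carry over. Pictures are saved under pics/ and viewed, at most 14 in all, crops included, and the job is handed in when it is done.

Besides the shell and the picture viewer there is one more tool, called after "Call:" as name([rows], argument=value, ...), one row to a line, values as JSON. send_rows: Moves the arm, as the interface text tells. Shifts and turns lie within -1 to 1; 1 stands for 500 mm of shift or 30 degrees of turn. Its arguments: {"type":"object","properties":{"motion":{"type":"array"},"grip_force":{"type":"number"}},"required":["motion"]}

```bash
mkdir -p pics; cat > h.py <<'E'
import numpy as np, cv2
from scipy.spatial.transform import Rotation as R
from workcell import env
def grab(name, fn=None):
    s=env.state(); f=env.grab_frame(name)
    if fn: cv2.imwrite('pics/'+fn, f['frame'][...,::-1])
    h=f['frame'].shape[0]; fl=h/2/np.tan(np.radians(f['vertical_fov']/2))
    if 'rvec' in f:
        Rm=cv2.Rodrigues(np.array(f['rvec'],float))[0]; t=np.array(f['tvec'],float).ravel()
        Rcw=Rm.T; c=-Rm.T@t
    else:
        T=np.array(f['T_tool_cam']); Rt=R.from_euler('xyz',s['ee_rot'],degrees=True).as_matrix()
        Rcw=Rt@T[:3,:3]; c=Rt@T[:3,3]+np.array(s['ee_pos'])
    return dict(img=f['frame'],fl=fl,cx=f['cx'],cy=f['cy'],Rcw=Rcw,c=c)
def px2w(g,u,v,z):
    d=g['Rcw']@np.array([(u-g['cx'])/g['fl'],(v-g['cy'])/g['fl'],1.])
    return g['c']+d*(z-g['c'][2])/d[2]
def w2px(g,p):
    q=g['Rcw'].T@(np.array(p,float)-g['c']); return q[:2]/q[2]*g['fl']+[g['cx'],g['cy']]
E
python3 - <<'E'
from h import *
print(env.state())
import pickle
gs={}
for n in ['scene','top','wrist']:
    g=grab(n,n+'0.png'); gs[n]=g
    print(n,g['c'].round(),g['fl'],g['Rcw'].round(2).tolist())
pickle.dump(gs,open('g0.pkl','wb'))
E
```

```text
{'time_s': 0.0, 'qpos': array([ 6.98442400e+01,  1.83504150e+01,  8.97086938e+01, -1.07722740e-03,
        7.20446474e+01, -1.14504674e+00]), 'qvel': array([ 0.0932527 ,  0.00790863,  0.06380414,  0.00978439,  0.0182293 ,
       -0.08093258]), 'effort': array([ 7.43397268e-04, -4.12468171e+01, -2.31972420e+01,  7.28366082e-02,
        4.58552514e-02, -1.50916958e-04]), 'ee_pos': array([187.11659059, 543.13948062, 213.1170901 ]), 'ee_rot': array([-1.79896244e+02, -1.04945549e-03,  1.60989619e+02]), 'force': array([-1.22278905, -0.40388767,  0.49742114]), 'torque': array([ 0.04474777, -0.01098901,  0.0079125 ]), 'gripper_force': 0.0, 'gripper_width': 91.00103235054777}
scene [717.  46. 777.] 495.6236581162369 [[-0.83, 0.5, -0.26], [0.56, 0.73, -0.39], [-0.0, -0.47, -0.88]]
top [ 342. -252.  900.] 398.9999272660515 [[0.02, -0.99, 0.15], [-1.0, -0.02, -0.02], [0.03, -0.15, -0.99]]
wrist [111. 570. 383.] 279.84987528404554 [[0.33, 0.91, 0.27], [0.95, -0.31, -0.09], [-0.0, 0.28, -0.96]]
```

View pics/top0.png

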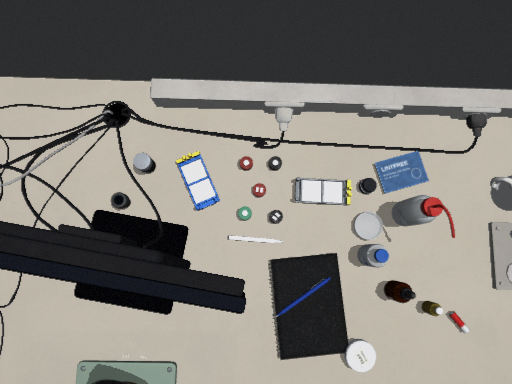

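View pics/scene0.png

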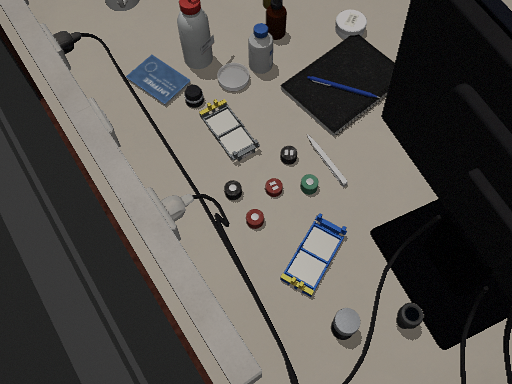

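```bash
python3 - <<'E'
from h import *
import pickle
gs=pickle.load(open('g0.pkl','rb'))
c=gs['top']['img'][135:320,60:400]
top=cv2.resize(c,None,fx=2.3,fy=2.3,interpolation=cv2.INTER_CUBIC); cv2.imwrite('pics/topz.png',top[...,::-1])
pts={'red_disc':((246,163),(255,218),17),'red_sq':((259,190),(274,187),15),'bl_disc':((275,163),(233,189),19),'bl_sq':((276,216),(289,154),18),'green':((245,213),(310,184),21)}
for k,(a,b,h) in pts.items(): print(k,px2w(gs['top'],*a,h).round(),px2w(gs['scene'],*b,h).round())
print(w2px(gs['top'],[0,0,0]))
E
```

```text
red_disc [ 534. -238.   17.] [ 536. -234.   17.]
red_sq [ 473. -268.   15.] [ 475. -265.   15.]
bl_disc [ 535. -303.   19.] [ 537. -300.   19.]
bl_sq [ 416. -307.   18.] [ 416. -303.   18.]
green [ 421. -239.   21.] [ 423. -232.   21.]
[125.54266775 412.30984449]
```

View pics/topz.png

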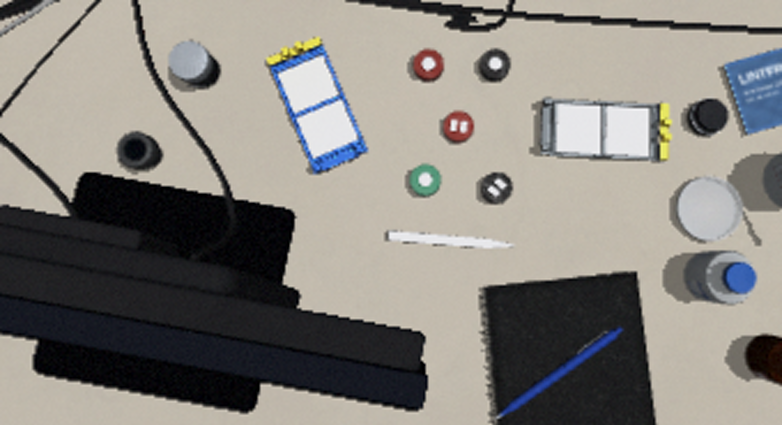

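View pics/wrist0.png

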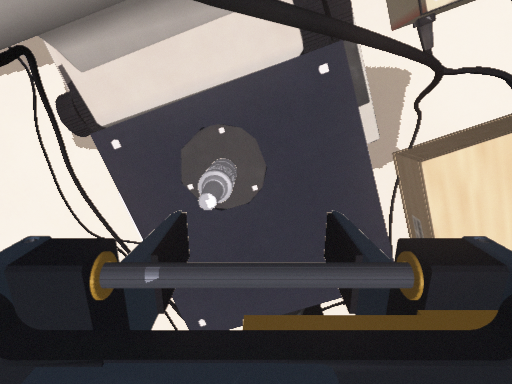

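```bash
python3 - <<'E'
from h import *
import pickle
gs=pickle.load(open('g0.pkl','rb'));t,s=gs['top'],gs['scene']
print('nadir',w2px(t,[342,-252,0]))
def tri(a,b):
    d1=t['Rcw']@[(a[0]-t['cx'])/t['fl'],(a[1]-t['cy'])/t['fl'],1]; d2=s['Rcw']@[(b[0]-s['cx'])/s['fl'],(b[1]-s['cy'])/s['fl'],1]
    k=np.linalg.lstsq(np.c_[d1,-d2],s['c']-t['c'],rcond=None)[0]
    p=t['c']+k[0]*d1;q=s['c']+k[1]*d2; return ((p+q)/2).round(),np.linalg.norm(p-q).round()
print(tri((245,281),(386,119)))
for z in (0,100,200,300,400,500):
    print(z,[px2w(t,*p,z).round()[:2].tolist() for p in ((245,281),(245,297),(243,312),(60,279),(0,225))], px2w(s,386,119,z).round()[:2],px2w(s,412,0,z).round()[:2])
for z in (0,17,27): # tray
    print([px2w(t,*p,z).round(1)[:2].tolist() for p in ((177,158),(200,152),(196,209),(219,199),(296,178),(350,180),(295,202),(349,204))])
E
```

```text
nadir [250.2379405  249.11430291]
(array([ 276., -238.,   92.]), np.float64(13.0))
0 [[272.0, -242.0], [238.0, -243.0], [206.0, -240.0], [269.0, 161.0], [384.0, 303.0]] [ 211. -270.] [ -45. -479.]
100 [[280.0, -243.0], [250.0, -244.0], [221.0, -241.0], [277.0, 115.0], [379.0, 241.0]] [ 276. -229.] [  53. -411.]
200 [[288.0, -244.0], [261.0, -245.0], [236.0, -242.0], [285.0, 69.0], [374.0, 179.0]] [ 342. -189.] [ 151. -344.]
300 [[295.0, -245.0], [273.0, -246.0], [251.0, -244.0], [293.0, 23.0], [370.0, 118.0]] [ 407. -148.] [ 249. -276.]
400 [[303.0, -246.0], [284.0, -247.0], [267.0, -245.0], [302.0, -23.0], [365.0, 56.0]] [ 472. -107.] [ 347. -208.]
500 [[311.0, -247.0], [296.0, -248.0], [282.0, -246.0], [310.0, -68.0], [360.0, -5.0]] [537. -66.] [ 445. -141.]
[[545.3, -79.0], [560.9, -131.0], [428.9, -127.6], [452.9, -178.5], [505.6, -353.1], [504.0, -477.8], [450.0, -351.2], [448.3, -474.8]]
[[541.5, -82.3], [556.7, -133.3], [427.3, -130.0], [450.8, -179.9], [502.5, -351.2], [500.9, -473.5], [448.0, -349.4], [446.3, -470.6]]
[[539.2, -84.2], [554.3, -134.6], [426.3, -131.4], [449.5, -180.7], [500.6, -350.1], [499.1, -471.0], [446.8, -348.2], [445.1, -468.1]]
```

Call:
send_rows([
  {"tz":-0.12,"ty":0.02},
  {"tz":-0.12,"ty":0.03},
  {"tz":-0.12},
  {"tx":-0.12,"ty":-0.006,"rz":0.2},
  {"tx":-0.12,"ty":-0.006,"rz":0.2},
  {"tx":-0.12,"ty":-0.006,"rz":0.2},
  {"tx":-0.12,"ty":-0.006,"rz":0.2},
  {"tx":-0.12,"ty":-0.006,"rz":0.2},
  {},
])

```text
invalid input at $.motion[0]: expected keys tx, ty, tz, rx, ry, rz, gripper
```

Call:
send_rows([
  {"tx":0,"ty":0.02,"tz":-0.12,"rx":0,"ry":0,"rz":0,"gripper":-1},
  {"tx":0,"ty":0.03,"tz":-0.12,"rx":0,"ry":0,"rz":0,"gripper":-1},
  {"tx":0,"ty":0,"tz":-0.12,"rx":0,"ry":0,"rz":0,"gripper":-1},
  {"tx":-0.12,"ty":-0.006,"tz":0,"rx":0,"ry":0,"rz":0.2,"gripper":-1},
  {"tx":-0.12,"ty":-0.006,"tz":0,"rx":0,"ry":0,"rz":0.2,"gripper":-1},
  {"tx":-0.12,"ty":-0.006,"tz":0,"rx":0,"ry":0,"rz":0.2,"gripper":-1},
  {"tx":-0.12,"ty":-0.006,"tz":0,"rx":0,"ry":0,"rz":0.2,"gripper":-1},
  {"tx":-0.12,"ty":-0.006,"tz":0,"rx":0,"ry":0,"rz":0.2,"gripper":-1},
  {"tx":-0.12,"ty":-0.006,"tz":0,"rx":0,"ry":0,"rz":0.2,"gripper":-1},
  {"tx":-0.12,"ty":-0.006,"tz":0,"rx":0,"ry":0,"rz":0.2,"gripper":-1},
])

```text
time_s: 1.4
ee_pos: [512.4, 301.9, 393.2]
ee_rot: [-180.0, -0.0, 118.8]
force: [0.6, 0.9, 0.5]
gripper_width: 91.3
gripper_force: 0.0
```

Call:
send_rows([
  {"tx":-0.12,"ty":-0.006,"tz":0,"rx":0,"ry":0,"rz":0.2,"gripper":-1},
  {"tx":-0.12,"ty":-0.006,"tz":0,"rx":0,"ry":0,"rz":0.2,"gripper":-1},
  {"tx":-0.12,"ty":-0.006,"tz":0,"rx":0,"ry":0,"rz":0.2,"gripper":-1},
  {"tx":-0.12,"ty":-0.006,"tz":0,"rx":0,"ry":0,"rz":0.2,"gripper":-1},
  {"tx":-0.12,"ty":-0.006,"tz":0,"rx":0,"ry":0,"rz":0.2,"gripper":-1},
  {"tx":-0.12,"ty":-0.006,"tz":0,"rx":0,"ry":0,"rz":0.2,"gripper":-1},
  {"tx":-0.12,"ty":-0.006,"tz":0,"rx":0,"ry":0,"rz":0.2,"gripper":-1},
  {"tx":-0.12,"ty":-0.006,"tz":0,"rx":0,"ry":0,"rz":0.2,"gripper":-1},
  {"tx":-0.12,"ty":-0.006,"tz":0,"rx":0,"ry":0,"rz":0.2,"gripper":-1},
  {"tx":0,"ty":0,"tz":0,"rx":0,"ry":0,"rz":0,"gripper":-1},
])

```text
time_s: 2.65
ee_pos: [528.9, -220.7, 393.5]
ee_rot: [-179.9, 0.1, 64.6]
force: [0.8, 0.1, -0.1]
gripper_width: 91.3
gripper_force: 0.0
```

```bash
python3 - <<'E'
from h import *
import pickle
s=env.state();print(s['ee_pos'],s['ee_rot'],s['qpos'],s['force'])
gs={n:grab(n,n+'1.png') for n in ('wrist','scene')}
pickle.dump(gs,open('g1.pkl','wb'))
E
```

```text
[ 528.8594127  -220.70064575  393.49965304] [-1.79947968e+02  5.65111776e-02  6.46332603e+01] [-2.37691019e+01  1.52732377e+01  6.88040548e+01 -5.53392791e-02
  9.59762920e+01  1.59192745e+00] [ 0.84260277  0.12425078 -0.1342322 ]
```

View pics/wrist1.png

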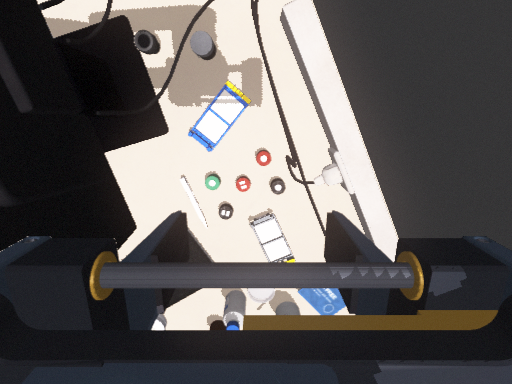

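View pics/scene1.png

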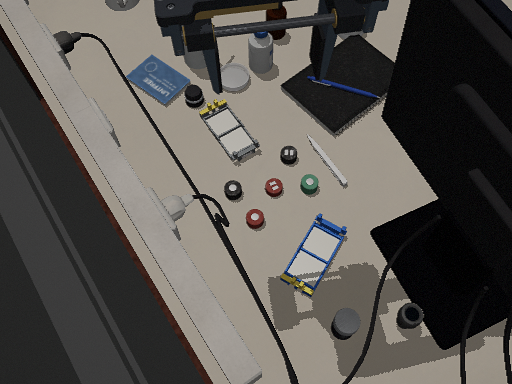

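```bash
cat > loc.py <<'E'
from h import *
M={'red_disc':(535,-236,17),'red_sq':(474,-267,15),'bl_disc':(536,-302,19),'bl_sq':(416,-305,18),'green':(421,-236,21)}
def mount(g,p,win=11):
    u,v=w2px(g,p); x0,y0=int(u)-win,int(v)-win
    c=g['img'][max(y0,0):y0+2*win+1,x0:x0+2*win+1].astype(int)
    c=cv2.resize(c.astype(np.uint8),None,fx=4,fy=4,interpolation=cv2.INTER_CUBIC).astype(int)
    sat=c.max(2)-c.min(2)
    body=((sat>60)|(c.max(2)<75)).astype(np.uint8)
    n,l,st,ce=cv2.connectedComponentsWithStats(body)
    i=1+np.argmax(st[1:,4]); 
    hull=np.zeros_like(body); pts=np.argwhere(l==i)[:,::-1].astype(np.int32)
    cv2.fillConvexPoly(hull,cv2.convexHull(pts),1)
    ins=(hull>0)&(c.min(2)>120)
    ys,xs=np.nonzero(ins)
    if len(xs)<10: return None
    return px2w(g,x0+(xs.mean()+.5)/4-.5,y0+(ys.mean()+.5)/4-.5,p[2])[:2]
def all(g):
    return {k:mount(g,p) for k,p in M.items()}
def ends(g,c,ya,z=17):
    """yellow centroid near tray"""
    im=g['img'].astype(int); m=(im[...,0]>110)&(im[...,1]>100)&(im[...,2]<70)
    return m
E
python3 - <<'E'
from loc import *
import pickle
G={**pickle.load(open('g1.pkl','rb'))}; G['top']=pickle.load(open('g0.pkl','rb'))['top']; G['scene0']=pickle.load(open('g0.pkl','rb'))['scene']
for n,g in G.items(): print(n,{k:(None if v is None else v.round(1).tolist()) for k,v in all(g).items()})
# trays: pale floor quads
for n,g in G.items():
    for name,c in (('blue',(490,-130)),('grey',(475,-412))):
        u,v=w2px(g,(*c,6)); im=g['img'].astype(int); w=48
        y0=max(int(v)-w,0);x0=int(u)-w; cr=g['img'][y0:int(v)+w,x0:int(u)+w]
        cr=cv2.resize(cr,None,fx=4,fy=4,interpolation=cv2.INTER_CUBIC).astype(int)
        # pale neutral
        m=((cr.min(2)>150)&(cr.max(2)-cr.min(2)<22)).astype(np.uint8); m=cv2.erode(m,np.ones((3,3)))
        k,l,st,ce=cv2.connectedComponentsWithStats(m)
        for i in range(1,k):
            if st[i,4]>1500:
                r=cv2.minAreaRect(np.argwhere(l==i)[:,::-1].astype(np.float32))
                bp=cv2.boxPoints(r); bw=[px2w(g,x0+(a+.5)/4-.5,y0+(b+.5)/4-.5,6)[:2].round(0).tolist() for a,b in bp]
                p=px2w(g,x0+(ce[i][0]+.5)/4-.5,y0+(ce[i][1]+.5)/4-.5,6)[:2]
                print(n,name,st[i,4],p.round(1),bw)
E
```

```text
wrist {'red_disc': [535.8, -240.2], 'red_sq': [474.5, -271.1], 'bl_disc': None, 'bl_sq': None, 'green': [421.5, -238.3]}
scene {'red_disc': [534.7, -237.3], 'red_sq': [473.9, -268.2], 'bl_disc': [536.3, -303.3], 'bl_sq': [414.4, -306.7], 'green': None}
top {'red_disc': [535.9, -237.4], 'red_sq': [475.1, -268.7], 'bl_disc': [537.4, -303.2], 'bl_sq': [415.7, -306.7], 'green': [421.5, -237.4]}
scene0 {'red_disc': [534.8, -237.4], 'red_sq': [473.8, -268.1], 'bl_disc': [536.3, -303.3], 'bl_sq': [414.4, -306.7], 'green': [424.4, -232.9]}
wrist blue 61507 [ 469.6 -162.7] [[358.0, -168.0], [449.0, -14.0], [608.0, -89.0], [533.0, -251.0]]
wrist blue 2082 [551.2 -83. ] [[544.0, -68.0], [565.0, -77.0], [553.0, -102.0], [532.0, -92.0]]
wrist blue 8793 [ 514.5 -120.8] [[485.0, -107.0], [524.0, -91.0], [545.0, -134.0], [505.0, -151.0]]
wrist blue 8367 [ 470.6 -141. ] [[441.0, -128.0], [480.0, -111.0], [500.0, -153.0], [461.0, -171.0]]
wrist grey 92235 [ 484.6 -383.6] [[429.0, -268.0], [609.0, -353.0], [548.0, -505.0], [354.0, -413.0]]
scene blue 9868 [ 469.1 -139.6] [[498.0, -152.0], [460.0, -171.
[... 838 characters left out ...]
rey 26244 [ 518.3 -461.7] [[581.0, -400.0], [584.0, -523.0], [422.0, -519.0], [419.0, -400.0]]
top grey 7419 [ 481.1 -385.7] [[525.0, -361.0], [527.0, -408.0], [452.0, -409.0], [450.0, -363.0]]
top grey 5596 [ 403.7 -505.4] [[448.0, -487.0], [448.0, -520.0], [371.0, -518.0], [370.0, -486.0]]
scene0 blue 9886 [ 469.1 -139.7] [[498.0, -152.0], [460.0, -171.0], [441.0, -128.0], [478.0, -110.0]]
scene0 blue 10804 [ 513.5 -119. ] [[543.0, -131.0], [505.0, -150.0], [485.0, -107.0], [522.0, -89.0]]
scene0 grey 6739 [ 474.1 -436.5] [[497.0, -457.0], [445.0, -457.0], [452.0, -416.0], [503.0, -417.0]]
scene0 grey 7100 [ 475.1 -387.9] [[498.0, -409.0], [446.0, -408.0], [453.0, -367.0], [503.0, -368.0]]
```

Call:
send_rows([
  {"tx":0,"ty":0,"tz":0.12,"rx":0,"ry":0,"rz":-0.271,"gripper":0},
  {"tx":0,"ty":0,"tz":0.12,"rx":0,"ry":0,"rz":-0.271,"gripper":0},
  {"tx":0,"ty":0,"tz":0.12,"rx":0,"ry":0,"rz":-0.271,"gripper":0},
  {"tx":-0.0587,"ty":-0.075,"tz":0.075,"rx":0,"ry":0,"rz":0,"gripper":0},
  {"tx":-0.0587,"ty":-0.075,"tz":0.075,"rx":0,"ry":0,"rz":0,"gripper":0},
  {"tx":-0.0587,"ty":-0.075,"tz":0.075,"rx":0,"ry":0,"rz":0,"gripper":0},
  {"tx":0,"ty":0,"tz":0,"rx":0,"ry":0,"rz":0,"gripper":0},
  {"tx":0,"ty":0,"tz":0,"rx":0,"ry":0,"rz":0,"gripper":0},
])

```text
time_s: 3.75
ee_pos: [418.7, -303.4, 102.1]
ee_rot: [179.9, 0.0, 89.5]
force: [-0.5, -0.1, 0.8]
gripper_width: 45.7
gripper_force: 0.0
```

```bash
python3 - <<'E'
from loc import *
s=env.state();print(s['ee_pos'],s['ee_rot'],s['qpos'],s['force'])
g=grab('wrist','wrist2.png');print(w2px(g,(415,-306.5,18)))
gs=grab('scene','scene2.png')
print(w2px(gs,(415,-306.5,18)))
a=np.vstack([g['img'],gs['img']])
u=np.hstack([g['img'],gs['img'][:, :]]); cv2.imwrite('pics/c2.png',cv2.resize(u,(800,300))[...,::-1])
E
```

```text
[ 418.72563691 -303.43249335  102.05511116] [1.79896185e+02 2.33532173e-02 8.94617917e+01] [-3.72316547e+01  1.88763255e+01  1.06603765e+02  5.32464487e-02
  5.44227243e+01 -3.67244096e+01] [-0.45802388 -0.06295756  0.80058498]
[252.12376238 199.7550349 ]
[288.31554229 152.24255606]
```

View pics/c2.png

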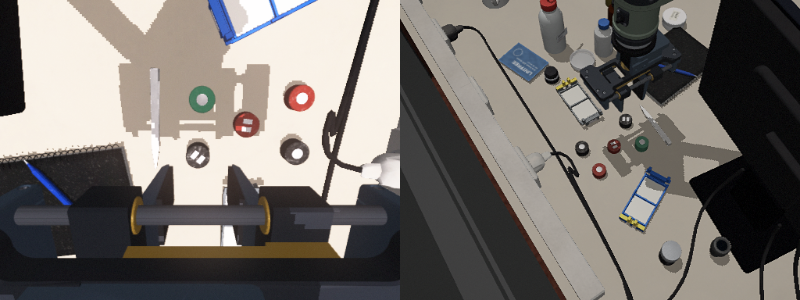

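```bash
python3 - <<'E'
from loc import *
s=env.state();print(s['ee_pos'])
g=grab('wrist')
for k in M:
    print(k,mount(g,M[k],24))
E
```

```text
[ 419.21803389 -303.63160528  102.62423787]
red_disc [ 536.34388182 -239.14608771]
red_sq [ 474.60472137 -270.10040998]
bl_disc None
bl_sq [ 416.46154891 -296.58392182]Traceback (most recent call last):
  File "<stdin>", line 5, in <module>
  File "loc.py", line 10, in mount
    i=1+np.argmax(st[1:,4]);
        ~~~~~~~~~^^^^^^^^^^
    return _wrapfunc(a, 'argmax', axis=axis, out=out, **kwds)
    return bound(*args, **kwds)
ValueError: attempt to get argmax of an empty sequence
```

Call:
send_rows([
  {"tx":-0.007,"ty":-0.007,"tz":0.08,"rx":0,"ry":0,"rz":0,"gripper":0},
  {"tx":0,"ty":0,"tz":0.08,"rx":0,"ry":0,"rz":0,"gripper":0},
  {"tx":0,"ty":0,"tz":0.026,"rx":0,"ry":0,"rz":0,"gripper":0},
  {"tx":0,"ty":0,"tz":0,"rx":0,"ry":0,"rz":0,"gripper":0},
  {"tx":0,"ty":0,"tz":0,"rx":0,"ry":0,"rz":0,"gripper":0},
])

```text
time_s: 4.53
ee_pos: [414.8, -308.1, 9.9]
ee_rot: [179.9, 0.1, 89.4]
force: [-0.1, -0.4, 0.4]
gripper_width: 45.8
gripper_force: 0.0
```

Call:
send_rows([
  {"tx":0.002,"ty":0,"tz":0.002,"rx":0,"ry":0,"rz":0,"gripper":0.5},
  {"tx":0,"ty":0,"tz":0,"rx":0,"ry":0,"rz":0,"gripper":0.5},
  {"tx":0,"ty":0,"tz":0,"rx":0,"ry":0,"rz":0,"gripper":0.5},
  {"tx":0,"ty":0,"tz":0,"rx":0,"ry":0,"rz":0,"gripper":0.5},
], grip_force=15)

```text
time_s: 5.03
ee_pos: [413.9, -306.7, 8.1]
ee_rot: [179.9, 0.0, 89.4]
force: [-0.4, 0.9, 6.5]
gripper_width: 29.3
gripper_force: 15.0
```

Call:
send_rows([
  {"tx":0,"ty":0,"tz":-0.06,"rx":0,"ry":0,"rz":0,"gripper":0.5},
  {"tx":0,"ty":0,"tz":-0.08,"rx":0,"ry":0,"rz":0,"gripper":0.5},
  {"tx":-0.08,"ty":0.061,"tz":0,"rx":0,"ry":0,"rz":0,"gripper":0.5},
  {"tx":-0.08,"ty":0.061,"tz":0,"rx":0,"ry":0,"rz":0,"gripper":0.5},
  {"tx":0,"ty":0,"tz":0,"rx":0,"ry":0,"rz":0,"gripper":0.5},
  {"tx":0,"ty":0,"tz":0,"rx":0,"ry":0,"rz":0,"gripper":0.5},
])

```text
time_s: 5.78
ee_pos: [472.7, -386.3, 76.6]
ee_rot: [-179.9, -0.1, 89.4]
force: [0.6, -0.8, -0.4]
gripper_width: 29.4
gripper_force: 15.0
```

```bash
python3 - <<'E'
from loc import *
s=env.state();print(s['ee_pos'],s['gripper_width'])
g=grab('wrist');gs=grab('scene')
c=cv2.resize(gs['img'][70:190,170:330],None,fx=3.2,fy=3.2); w=cv2.resize(g['img'],(512,384))
print(w2px(gs,(475,-412,0)))
cv2.imwrite('pics/c3.png',cv2.resize(np.hstack([w,c]),None,fx=.78,fy=.78)[...,::-1])
E
```

```text
[ 472.66158565 -386.33692167   76.55657867] 29.37105582211067
[228.823212   132.86153939]
```

View pics/c3.png

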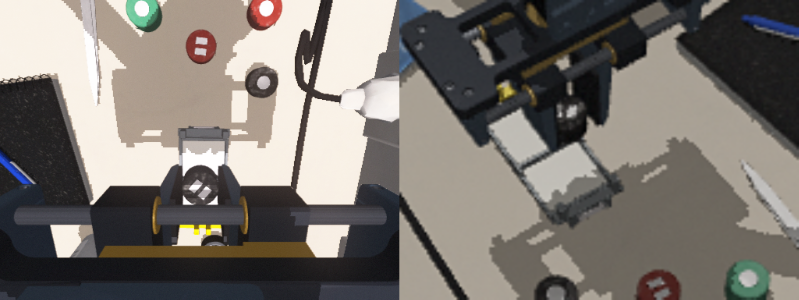

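Call:
send_rows([
  {"tx":0,"ty":0.002,"tz":0.09,"rx":0,"ry":0,"rz":0,"gripper":0.5},
  {"tx":0,"ty":0,"tz":0.02,"rx":0,"ry":0,"rz":0,"gripper":0.5},
  {"tx":0,"ty":0,"tz":0.012,"rx":0,"ry":0,"rz":0,"gripper":0.5},
  {"tx":0,"ty":0,"tz":0,"rx":0,"ry":0,"rz":0,"gripper":0.5},
])

```text
time_s: 6.38
ee_pos: [475.0, -387.3, 17.1]
ee_rot: [180.0, 0.0, 89.4]
force: [0.1, -0.4, 0.5]
gripper_width: 29.6
gripper_force: 15.0
```

Call:
send_rows([
  {"tx":0,"ty":0,"tz":0.004,"rx":0,"ry":0,"rz":0,"gripper":0.5},
  {"tx":0,"ty":0,"tz":0,"rx":0,"ry":0,"rz":0,"gripper":0.5},
])

```text
time_s: 6.62
ee_pos: [474.9, -387.4, 15.0]
ee_rot: [180.0, 0.0, 89.4]
force: [-0.2, -0.0, -1.0]
gripper_width: 29.3
gripper_force: 15.0
```

Call:
send_rows([
  {"tx":0,"ty":0,"tz":0,"rx":0,"ry":0,"rz":0,"gripper":0},
  {"tx":0,"ty":0,"tz":0,"rx":0,"ry":0,"rz":0,"gripper":0},
  {"tx":0,"ty":0,"tz":-0.04,"rx":0,"ry":0,"rz":0,"gripper":0},
  {"tx":0,"ty":0,"tz":-0.12,"rx":0,"ry":0,"rz":0,"gripper":0},
  {"tx":0,"ty":0,"tz":-0.06,"rx":0,"ry":0,"rz":0,"gripper":0},
  {"tx":0,"ty":0,"tz":0,"rx":0,"ry":0,"rz":0,"gripper":0},
])

```text
time_s: 7.38
ee_pos: [476.0, -388.3, 127.4]
ee_rot: [179.7, 0.2, 89.4]
force: [-0.5, -0.3, 0.2]
gripper_width: 45.8
gripper_force: 0.0
```

```bash
python3 - <<'E'
from loc import *
import pickle
s=env.state();print(s['ee_pos'],s['ee_rot'][2])
gs=pickle.load(open('g0.pkl','rb'));t,sc=gs['top'],gs['scene']
a,b=(284,115),(172,207)
d1=t['Rcw']@[(a[0]-t['cx'])/t['fl'],(a[1]-t['cy'])/t['fl'],1]; d2=sc['Rcw']@[(b[0]-sc['cx'])/sc['fl'],(b[1]-sc['cy'])/sc['fl'],1]
k=np.linalg.lstsq(np.c_[d1,-d2],sc['c']-t['c'],rcond=None)[0]
print('plug',t['c']+k[0]*d1,sc['c']+k[1]*d2)
g=grab('scene','scene4.png')
for z in (18,24):
  m=mount(g,(475,-387,z),9); print(m)
E
```

```text
[ 476.02223233 -388.29235707  127.35397248] 89.37748925638826
plug [ 642.56623484 -320.88223803   36.33700668] [ 642.24740258 -320.53720843   36.19820522]
[ 473.42560226 -392.53074608]
[ 471.4318785 -389.4803906]
```

Call:
send_rows([
  {"tx":0.085,"ty":0.0595,"tz":0,"rx":0,"ry":0,"rz":0,"gripper":0},
  {"tx":0.084,"ty":0.0595,"tz":0,"rx":0,"ry":0,"rz":0,"gripper":0},
  {"tx":0,"ty":0,"tz":0.1,"rx":0,"ry":0,"rz":0,"gripper":0},
  {"tx":0,"ty":0,"tz":0.04,"rx":0,"ry":0,"rz":0,"gripper":0},
  {"tx":0,"ty":0,"tz":0,"rx":0,"ry":0,"rz":0,"gripper":0},
  {"tx":0,"ty":0,"tz":0,"rx":0,"ry":0,"rz":0,"gripper":0},
])

```text
time_s: 8.18
ee_pos: [535.1, -303.5, 54.4]
ee_rot: [-180.0, -0.0, 89.4]
force: [0.2, -0.4, -0.6]
gripper_width: 45.5
gripper_force: 0.0
```

```bash
python3 - <<'E'
from loc import *
s=env.state();print(s['ee_pos'],s['ee_rot'][2])
g=grab('wrist'); gs=grab('scene')
u,v=w2px(g,(536.5,-304.5,19)).astype(int);print(u,v)
a=cv2.resize(g['img'][v-60:v+60,u-80:u+80],(400,300)); u,v=w2px(gs,(475,-370,19)).astype(int)
b=cv2.resize(gs['img'][v-60:v+60,u-80:u+80],(400,300))
cv2.imwrite('pics/c4.png',np.hstack([a,b])[...,::-1])
E
```

```text
[ 535.1490543  -303.49555605   54.36524426] 89.36604329086481
257 216
```

View pics/c4.png

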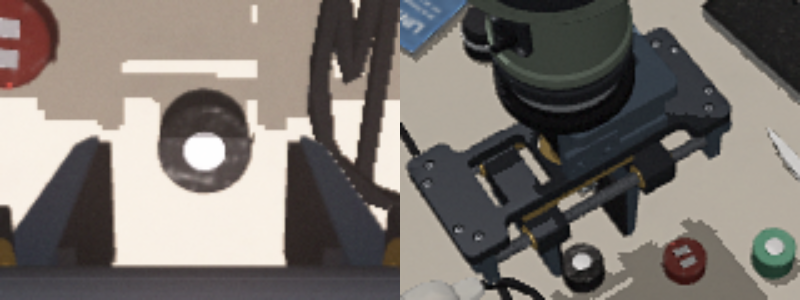

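Call:
send_rows([
  {"tx":-0.002,"ty":0.003,"tz":0.06,"rx":0,"ry":0,"rz":0,"gripper":0},
  {"tx":0,"ty":0,"tz":0.032,"rx":0,"ry":0,"rz":0,"gripper":0},
  {"tx":0,"ty":0,"tz":0,"rx":0,"ry":0,"rz":0,"gripper":0},
  {"tx":0,"ty":0,"tz":0,"rx":0,"ry":0,"rz":0,"gripper":0.5},
  {"tx":0,"ty":0,"tz":0,"rx":0,"ry":0,"rz":0,"gripper":0.5},
  {"tx":0,"ty":0,"tz":0,"rx":0,"ry":0,"rz":0,"gripper":0.5},
  {"tx":0,"ty":0,"tz":0,"rx":0,"ry":0,"rz":0,"gripper":0.5},
])

```text
time_s: 9.15
ee_pos: [537.2, -304.7, 9.4]
ee_rot: [179.9, 0.1, 89.4]
force: [-0.1, -0.2, 5.0]
gripper_width: 29.3
gripper_force: 15.0
```

Call:
send_rows([
  {"tx":0,"ty":0,"tz":-0.06,"rx":0,"ry":0,"rz":0,"gripper":0.5},
  {"tx":0,"ty":0,"tz":-0.09,"rx":0,"ry":0,"rz":0,"gripper":0.5},
  {"tx":-0.089,"ty":-0.041,"tz":0,"rx":0,"ry":0,"rz":0,"gripper":0.5},
  {"tx":-0.089,"ty":-0.041,"tz":0,"rx":0,"ry":0,"rz":0,"gripper":0.5},
  {"tx":-0.089,"ty":-0.041,"tz":0,"rx":0,"ry":0,"rz":0,"gripper":0.5},
  {"tx":0,"ty":0,"tz":0,"rx":0,"ry":0,"rz":0,"gripper":0.5},
  {"tx":0,"ty":0,"tz":0,"rx":0,"ry":0,"rz":0,"gripper":0.5},
])

```text
time_s: 10.02
ee_pos: [473.4, -436.6, 83.0]
ee_rot: [-180.0, -0.1, 89.3]
force: [0.1, -0.0, -1.0]
gripper_width: 29.5
gripper_force: 15.0
```

```bash
python3 - <<'E'
from loc import *
s=env.state();print(s['ee_pos'],s['ee_rot'][2],s['gripper_width'])
g=grab('wrist'); gs=grab('scene')
print(w2px(g,(475,-412,6)), w2px(g,(475.1,-388,24)))
a=cv2.resize(g['img'][130:280,156:356],(400,300)); u,v=w2px(gs,(475,-400,19)).astype(int)
b=cv2.resize(gs['img'][v-60:v+60,u-80:u+80],(400,300))
cv2.imwrite('pics/c5.png',np.hstack([a,b])[...,::-1])
E
```

```text
[ 473.3556964  -436.60193135   82.96856459] 89.34331239476191 29.51153166413664
[257.66731987 173.16784374] [257.57263988 149.30435749]
```

View pics/c5.png

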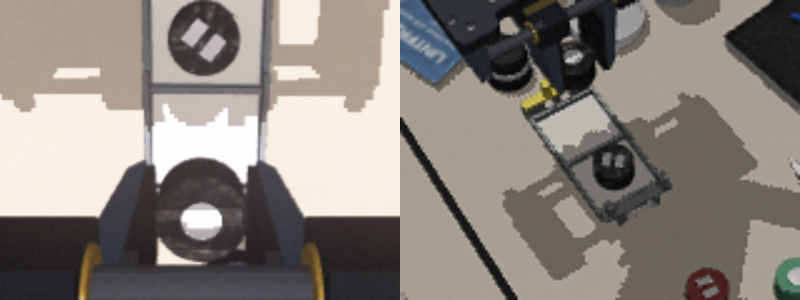

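Call:
send_rows([
  {"tx":-0.001,"ty":0.002,"tz":0.09,"rx":0,"ry":0,"rz":0,"gripper":0.5},
  {"tx":0,"ty":0,"tz":0.032,"rx":0,"ry":0,"rz":0,"gripper":0.5},
  {"tx":0,"ty":0,"tz":0.012,"rx":0,"ry":0,"rz":0,"gripper":0.5},
  {"tx":0,"ty":0,"tz":0,"rx":0,"ry":0,"rz":0,"gripper":0.5},
  {"tx":0,"ty":0,"tz":0,"rx":0,"ry":0,"rz":0,"gripper":0.5},
])

```text
time_s: 10.75
ee_pos: [475.3, -438.2, 17.6]
ee_rot: [179.9, 0.1, 89.4]
force: [-0.5, 0.5, -0.4]
gripper_width: 29.3
gripper_force: 15.0
```

Call:
send_rows([
  {"tx":0,"ty":0,"tz":0.004,"rx":0,"ry":0,"rz":0,"gripper":0.5},
  {"tx":0,"ty":0,"tz":0,"rx":0,"ry":0,"rz":0,"gripper":0.5},
  {"tx":0,"ty":0,"tz":0,"rx":0,"ry":0,"rz":0,"gripper":0},
  {"tx":0,"ty":0,"tz":0,"rx":0,"ry":0,"rz":0,"gripper":0},
  {"tx":0,"ty":0,"tz":-0.04,"rx":0,"ry":0,"rz":0,"gripper":0},
  {"tx":0,"ty":0,"tz":-0.12,"rx":0,"ry":0,"rz":0,"gripper":0},
  {"tx":0,"ty":0,"tz":-0.08,"rx":0,"ry":0,"rz":0,"gripper":0},
  {"tx":0,"ty":0,"tz":0,"rx":0,"ry":0,"rz":0,"gripper":-0.7},
])

```text
time_s: 11.75
ee_pos: [476.2, -439.2, 138.2]
ee_rot: [179.7, 0.3, 89.4]
force: [-0.5, -0.4, -0.5]
gripper_width: 53.1
gripper_force: 0.0
```

Call:
send_rows([
  {"tx":0.103,"ty":0.005,"tz":0,"rx":0,"ry":0,"rz":0,"gripper":-0.7},
  {"tx":0.103,"ty":0.005,"tz":0,"rx":0,"ry":0,"rz":0,"gripper":-0.7},
  {"tx":0.103,"ty":0.005,"tz":0,"rx":0,"ry":0,"rz":0,"gripper":-0.7},
  {"tx":0.103,"ty":0.005,"tz":0,"rx":0,"ry":0,"rz":0,"gripper":-0.7},
  {"tx":0.103,"ty":0.005,"tz":0,"rx":0,"ry":0,"rz":0,"gripper":-0.7},
  {"tx":0.103,"ty":0.005,"tz":0,"rx":0,"ry":0,"rz":0,"gripper":-0.7},
  {"tx":0,"ty":0,"tz":0,"rx":0,"ry":0,"rz":0.3,"gripper":-0.7},
  {"tx":0,"ty":0,"tz":0,"rx":0,"ry":0,"rz":0.3,"gripper":-0.7},
  {"tx":0,"ty":0,"tz":0,"rx":0,"ry":0,"rz":0.3,"gripper":-0.7},
  {"tx":0,"ty":0,"tz":0,"rx":0,"ry":0,"rz":0.3,"gripper":-0.7},
  {"tx":0,"ty":0,"tz":0,"rx":0,"ry":0,"rz":0.3,"gripper":-0.7},
  {"tx":0,"ty":0,"tz":0,"rx":0,"ry":0,"rz":0.3,"gripper":-0.7},
])

```text
time_s: 13.25
ee_pos: [491.9, -128.5, 132.8]
ee_rot: [-179.9, 0.1, 35.1]
force: [0.0, 0.0, 0.2]
gripper_width: 77.8
gripper_force: 0.0
```

Call:
send_rows([
  {"tx":0,"ty":0,"tz":0,"rx":0,"ry":0,"rz":0.3,"gripper":-0.7},
  {"tx":0,"ty":0,"tz":0,"rx":0,"ry":0,"rz":0.057,"gripper":-0.7},
  {"tx":0,"ty":0,"tz":0,"rx":0,"ry":0,"rz":0,"gripper":-0.7},
  {"tx":0,"ty":0,"tz":0,"rx":0,"ry":0,"rz":0,"gripper":-0.7},
])

```text
time_s: 13.75
ee_pos: [492.7, -128.8, 134.1]
ee_rot: [-180.0, 0.0, 24.7]
force: [-0.6, 0.5, -0.6]
gripper_width: 77.6
gripper_force: 0.0
```

```bash
python3 - <<'E'
from loc import *
s=env.state();print(s['ee_pos'],s['ee_rot'])
g=grab('wrist'); gs=grab('scene'); t=grab('top')
print(w2px(g,(492.3,-130.3,6)))
a=cv2.resize(g['img'],(400,300)); u,v=w2px(gs,(475,-410,10)).astype(int)
b=cv2.resize(gs['img'][v-60:v+60,u-80:u+80],(400,300))
cv2.imwrite('pics/c6.png',np.hstack([a,b])[...,::-1])
import pickle; pickle.dump(dict(wrist=g,scene=gs,top=t),open('g6.pkl','wb'))
E
```

```text
[ 492.74105054 -128.76436122  134.10580482] [-1.79970059e+02  2.54145012e-02  2.47382832e+01]
[257.25832902 185.82325493]
```

View pics/c6.png

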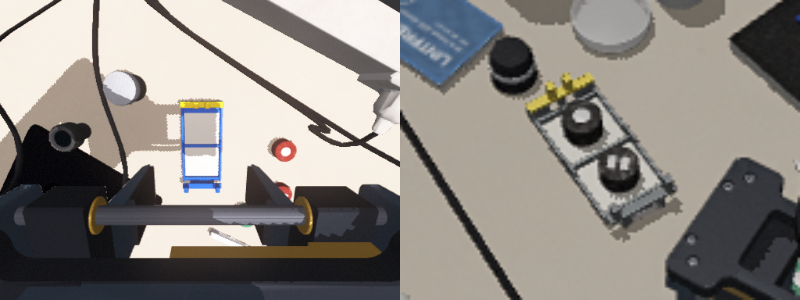

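Call:
send_rows([
  {"tx":-0.002,"ty":0.004,"tz":0.11,"rx":0,"ry":0,"rz":0,"gripper":-0.7},
  {"tx":0,"ty":0,"tz":0.1,"rx":0,"ry":0,"rz":0,"gripper":-0.7},
  {"tx":0,"ty":0,"tz":0.046,"rx":0,"ry":0,"rz":0,"gripper":-0.7},
  {"tx":0,"ty":0,"tz":0,"rx":0,"ry":0,"rz":0,"gripper":-0.7},
  {"tx":0,"ty":0,"tz":0,"rx":0,"ry":0,"rz":0,"gripper":-0.7},
])

```text
time_s: 14.52
ee_pos: [493.9, -131.3, 7.4]
ee_rot: [179.9, -0.1, 24.7]
force: [-0.3, 0.2, -0.1]
gripper_width: 77.3
gripper_force: 0.0
```

Call:
send_rows([
  {"tx":-0.001,"ty":0,"tz":0.007,"rx":0,"ry":0,"rz":0,"gripper":-0.7},
  {"tx":0,"ty":0,"tz":0,"rx":0,"ry":0,"rz":0,"gripper":-0.35},
  {"tx":0,"ty":0,"tz":0,"rx":0,"ry":0,"rz":0,"gripper":0},
  {"tx":0,"ty":0,"tz":0,"rx":0,"ry":0,"rz":0,"gripper":0},
  {"tx":0,"ty":0,"tz":0,"rx":0,"ry":0,"rz":0,"gripper":0},
], grip_force=25)

```text
time_s: 15.15
ee_pos: [492.6, -131.3, 3.3]
ee_rot: [180.0, -0.0, 24.7]
force: [-0.6, -0.4, 3.4]
gripper_width: 56.0
gripper_force: 25.0
```

```bash
python3 - <<'E'
from loc import *
import pickle
print(env.state()['ee_pos'],env.state()['ee_rot'])
G=pickle.load(open('g6.pkl','rb'))
# black mounts in tray & tray yellow/pale
for n in ('scene','top'):
    g=G[n]
    for p in ((475,-387,24),(474.5,-437,25)): print(n,mount(g,p,10))
    im=g['img'].astype(int); m=((im[...,0]>120)&(im[...,1]>100)&(im[...,2]<80)).astype(np.uint8)
    u,v=w2px(g,(474,-470,20)); k,l,st,ce=cv2.connectedComponentsWithStats(cv2.dilate(m,np.ones((3,3))))
    for i in range(1,k):
        if np.hypot(*(ce[i]-[u,v]))<25: 
            ys,xs=np.nonzero((l==i)&(m>0)); print(n,'yellow',px2w(g,xs.mean(),ys.mean(),20)[:2],len(xs))
E
```

```text
[ 492.59519614 -131.27261971    3.26209764] [ 1.79988164e+02 -2.38457117e-02  2.46726348e+01]
scene [ 472.43576238 -389.66010342]
scene [ 472.38720503 -440.97975229]
scene yellow [ 470.02935868 -467.97117077] 28
top [ 475.12445028 -387.44377286]
top [ 475.41238886 -436.78135403]
top yellow [ 482.03648746 -468.02097264] 4
top yellow [ 466.70675026 -469.08086563] 9
top yellow [ 445.87770176 -466.44907583] 2
```

Call:
send_rows([
  {"tx":0,"ty":0,"tz":-0.05,"rx":0,"ry":0,"rz":0,"gripper":0},
  {"tx":0,"ty":0,"tz":-0.1,"rx":0,"ry":0,"rz":0,"gripper":0},
  {"tx":0,"ty":0,"tz":-0.1,"rx":0,"ry":0,"rz":0,"gripper":0},
  {"tx":0,"ty":0,"tz":0,"rx":0,"ry":0,"rz":-0.3,"gripper":0},
  {"tx":0,"ty":0,"tz":0,"rx":0,"ry":0,"rz":-0.3,"gripper":0},
  {"tx":0,"ty":0,"tz":0,"rx":0,"ry":0,"rz":-0.3,"gripper":0},
  {"tx":0,"ty":0,"tz":0,"rx":0,"ry":0,"rz":-0.3,"gripper":0},
  {"tx":0,"ty":0,"tz":0,"rx":0,"ry":0,"rz":-0.3,"gripper":0},
  {"tx":0,"ty":0,"tz":0,"rx":0,"ry":0,"rz":-0.3,"gripper":0},
  {"tx":0,"ty":0,"tz":0,"rx":0,"ry":0,"rz":-0.3,"gripper":0},
  {"tx":0,"ty":0,"tz":0,"rx":0,"ry":0,"rz":-0.044,"gripper":0},
])

```text
time_s: 16.52
ee_pos: [492.1, -131.2, 127.6]
ee_rot: [-180.0, -0.0, 89.0]
force: [0.1, 0.1, -0.7]
gripper_width: 56.0
gripper_force: 25.0
```

Call:
send_rows([
  {"tx":-0.0937,"ty":-0.0042,"tz":0,"rx":0,"ry":0,"rz":0,"gripper":0},
  {"tx":-0.0937,"ty":-0.0042,"tz":0,"rx":0,"ry":0,"rz":0,"gripper":0},
  {"tx":-0.0937,"ty":-0.0042,"tz":0,"rx":0,"ry":0,"rz":0,"gripper":0},
  {"tx":-0.0937,"ty":-0.0042,"tz":0,"rx":0,"ry":0,"rz":0,"gripper":0},
  {"tx":-0.0937,"ty":-0.0042,"tz":0,"rx":0,"ry":0,"rz":0,"gripper":0},
  {"tx":-0.0937,"ty":-0.0042,"tz":0,"rx":0,"ry":0,"rz":0,"gripper":0},
  {"tx":0,"ty":0,"tz":0,"rx":0,"ry":0,"rz":0,"gripper":0},
  {"tx":0,"ty":0,"tz":0,"rx":0,"ry":0,"rz":0,"gripper":0},
])

```text
time_s: 17.52
ee_pos: [474.5, -411.5, 127.3]
ee_rot: [-179.9, -0.1, 88.9]
force: [-0.4, -0.4, -0.7]
gripper_width: 55.6
gripper_force: 25.0
```

```bash
python3 - <<'E'
from loc import *
s=env.state();print(s['ee_pos'],s['ee_rot'],s['force'],s['gripper_width'])
g=grab('wrist'); gs=grab('scene')
z=s['ee_pos'][2]; x,y=s['ee_pos'][:2]
# predicted px if tray centred on TCP: blue yellow tabs top (local (+-7,58,30)), grey plain tabs (+-22 ,...)
for l in ((-28,62,17),(28,62,17),(-22,-58,30),(22,-58,30),(0,0,6)): print('blue',l,w2px(g,(x+l[0],y+l[1],z-3.3+l[2])).round(1))
for l in ((-28,62,17),(28,62,17)): print('grey',l,w2px(g,(475+l[0],-412+l[1],l[2])).round(1))
a=cv2.resize(g['img'][80:260,136:376],(528,396),interpolation=cv2.INTER_CUBIC); u,v=w2px(gs,(475,-400,70)).astype(int)
b=cv2.resize(gs['img'][max(v-90,0):max(v-90,0)+180,u-60:u+60],(264,396))
cv2.imwrite('pics/c7.png',np.hstack([a,b])[...,::-1])
E
```

```text
[ 474.48807158 -411.50825643  127.34287044] [-1.79948322e+02 -8.45858727e-02  8.88997272e+01] [-0.39121681 -0.36211888 -0.70439777] 55.60236570021805
blue (-28, 62, 17) [203.5 144.2]
blue (28, 62, 17) [304.4 142.2]
blue (-22, -58, 30) [223.2 337.6]
blue (22, -58, 30) [292.9 336.5]
blue (0, 0, 6) [256.2 236.6]
grey (-28, 62, 17) [227.  129.5]
grey (28, 62, 17) [284.  128.4]
```

View pics/c7.png

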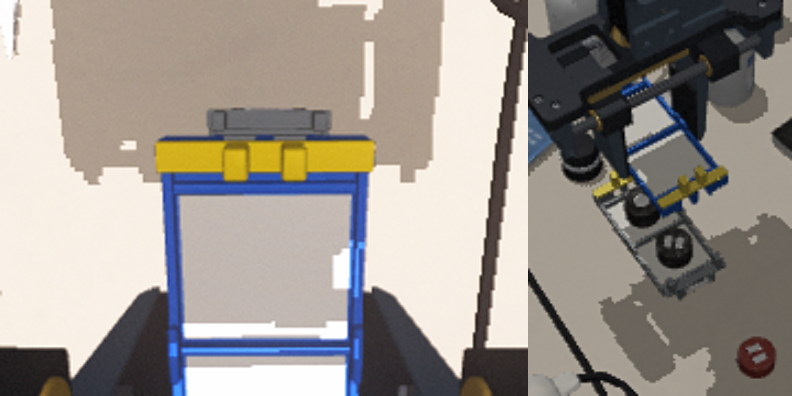

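Call:
send_rows([
  {"tx":-0.002,"ty":0.002,"tz":0.08,"rx":0,"ry":0,"rz":0,"gripper":0},
  {"tx":0,"ty":0,"tz":0.06,"rx":0,"ry":0,"rz":0,"gripper":0},
  {"tx":0,"ty":0,"tz":0.03,"rx":0,"ry":0,"rz":0,"gripper":0},
  {"tx":0,"ty":0,"tz":0,"rx":0,"ry":0,"rz":0,"gripper":0},
  {"tx":0,"ty":0,"tz":0,"rx":0,"ry":0,"rz":0,"gripper":0},
])

```text
time_s: 18.25
ee_pos: [476.8, -413.6, 44.3]
ee_rot: [179.9, 0.1, 89.0]
force: [0.5, 0.0, -0.6]
gripper_width: 55.7
gripper_force: 25.0
```

```bash
python3 - <<'E'
from loc import *
s=env.state();print(s['ee_pos'],s['ee_rot'],s['force'],s['gripper_width'])
g=grab('wrist'); gs=grab('scene')
z=s['ee_pos'][2]; x,y=s['ee_pos'][:2]
for l in ((-28,62,17),(28,62,17)): print('blue',l,w2px(g,(x+l[0],y+l[1],z-3.3+l[2])).round(1))
for l in ((-28,62,17),(28,62,17)): print('grey',l,w2px(g,(475+l[0],-412+l[1],l[2])).round(1))
a=cv2.resize(g['img'][110:200,186:336],(500,300),interpolation=cv2.INTER_CUBIC); u,v=w2px(gs,(475,-400,30)).astype(int)
b=cv2.resize(gs['img'][v-60:v+60,u-60:u+60],(300,300))
cv2.imwrite('pics/c8.png',np.hstack([a,b])[...,::-1])
E
```

```text
[ 476.76326968 -413.55205035   44.27700949] [1.79886157e+02 9.09187238e-02 8.90059857e+01] [ 0.45206406  0.01672136 -0.63321867] 55.70005937161186
blue (-28, 62, 17) [203.7 144.3]
blue (28, 62, 17) [304.7 142.4]
grey (-28, 62, 17) [211.5 134.8]
grey (28, 62, 17) [292.2 133.2]
```

View pics/c8.png

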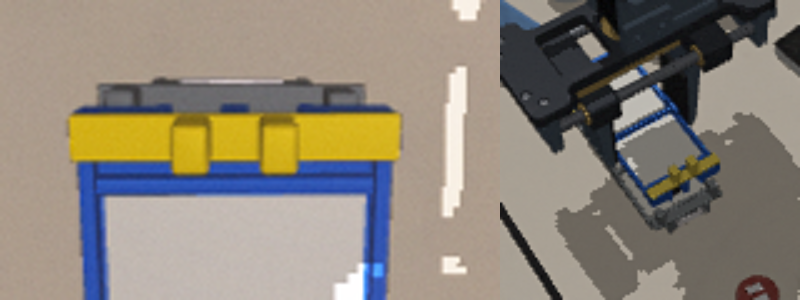

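Call:
send_rows([
  {"tx":0.002,"ty":-0.001,"tz":0.016,"rx":0,"ry":0,"rz":0,"gripper":0},
  {"tx":0,"ty":0,"tz":0.008,"rx":0,"ry":0,"rz":0,"gripper":0},
  {"tx":0,"ty":0,"tz":0,"rx":0,"ry":0,"rz":0,"gripper":0},
  {"tx":0,"ty":0,"tz":0,"rx":0,"ry":0,"rz":0,"gripper":0},
])

```text
time_s: 18.85
ee_pos: [475.3, -412.1, 30.8]
ee_rot: [-180.0, -0.0, 89.0]
force: [-0.5, -0.4, -1.1]
gripper_width: 55.7
gripper_force: 25.0
```

Call:
send_rows([
  {"tx":0,"ty":0,"tz":0.002,"rx":0,"ry":0,"rz":0,"gripper":0},
  {"tx":0,"ty":0,"tz":0,"rx":0,"ry":0,"rz":0,"gripper":0},
])

```text
time_s: 19.1
ee_pos: [475.4, -412.2, 30.3]
ee_rot: [180.0, 0.0, 89.0]
force: [0.4, 0.4, 2.9]
gripper_width: 55.8
gripper_force: 25.0
```

Call:
send_rows([
  {"tx":0,"ty":0,"tz":0,"rx":0,"ry":0,"rz":0,"gripper":-0.35},
  {"tx":0,"ty":0,"tz":0,"rx":0,"ry":0,"rz":0,"gripper":-0.6},
  {"tx":0,"ty":0,"tz":0,"rx":0,"ry":0,"rz":0,"gripper":-0.6},
  {"tx":0,"ty":0,"tz":-0.05,"rx":0,"ry":0,"rz":0,"gripper":-0.6},
  {"tx":0,"ty":0,"tz":-0.1,"rx":0,"ry":0,"rz":0,"gripper":-0.6},
  {"tx":0,"ty":0,"tz":-0.06,"rx":0,"ry":0,"rz":0,"gripper":-0.6},
])

```text
time_s: 19.85
ee_pos: [476.0, -412.7, 137.3]
ee_rot: [179.9, 0.1, 89.0]
force: [-1.0, 1.0, 0.0]
gripper_width: 72.9
gripper_force: 0.0
```

Call:
send_rows([
  {"tx":0.095,"ty":0,"tz":0,"rx":0,"ry":0,"rz":0,"gripper":0},
  {"tx":0.095,"ty":0,"tz":0,"rx":0,"ry":0,"rz":0,"gripper":0},
  {"tx":0.095,"ty":0,"tz":0,"rx":0,"ry":0,"rz":0,"gripper":0},
  {"tx":0,"ty":0,"tz":0,"rx":0,"ry":0,"rz":0,"gripper":0},
  {"tx":0,"ty":0,"tz":0,"rx":0,"ry":0,"rz":0,"gripper":0},
])

```text
time_s: 20.48
ee_pos: [478.2, -270.1, 135.2]
ee_rot: [180.0, 0.0, 89.0]
force: [0.9, 0.7, 1.1]
gripper_width: 46.0
gripper_force: 0.0
```

```bash
python3 - <<'E'
from loc import *
s=env.state();print(s['ee_pos'],s['ee_rot'])
g=grab('wrist'); gs=grab('scene'); t=grab('top')
for n,q in (('w',g),('t',t),('s',gs)):
    for k in ('red_disc','red_sq'):
        try: print(n,k,mount(q,M[k],12))
        except Exception as e: print(n,k,'x')
u,v=w2px(t,(475,-412,30)).astype(int); a=cv2.resize(t['img'][v-40:v+40,u-50:u+50],(375,300))
u,v=w2px(gs,(475,-400,30)).astype(int)
b=cv2.resize(gs['img'][v-50:v+50,u-60:u+80],(420,300),interpolation=cv2.INTER_CUBIC)
cv2.imwrite('pics/c9.png',np.hstack([a,b])[...,::-1])
E
```

```text
[ 478.24717287 -270.12635158  135.16484976] [1.79955783e+02 4.90365026e-02 8.90176714e+01]
w red_disc [ 535.15685538 -238.91795865]
w red_sq [ 474.70115477 -270.08628934]
t red_disc None
t red_sq None
s red_disc [ 535.82075339 -238.80781315]
s red_sq [ 473.86549673 -268.22589906]
```

View pics/c9.png

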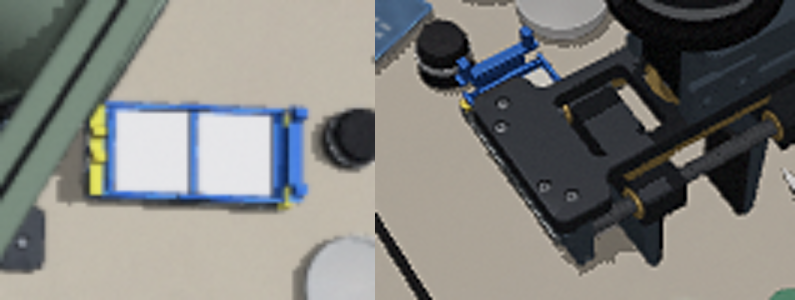

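Call:
send_rows([
  {"tx":0.001,"ty":-0.007,"tz":0.1,"rx":0,"ry":0,"rz":0,"gripper":0},
  {"tx":0,"ty":0,"tz":0.1,"rx":0,"ry":0,"rz":0,"gripper":0},
  {"tx":0,"ty":0,"tz":0.048,"rx":0,"ry":0,"rz":0,"gripper":0},
  {"tx":0,"ty":0,"tz":0,"rx":0,"ry":0,"rz":0,"gripper":0},
  {"tx":0,"ty":0,"tz":0,"rx":0,"ry":0,"rz":0,"gripper":0},
])

```text
time_s: 21.25
ee_pos: [475.2, -270.1, 11.8]
ee_rot: [179.9, 0.1, 88.9]
force: [0.8, -0.6, 0.1]
gripper_width: 45.2
gripper_force: 0.0
```

Call:
send_rows([
  {"tx":0.001,"ty":0,"tz":0.007,"rx":0,"ry":0,"rz":0,"gripper":0},
  {"tx":0,"ty":0,"tz":0,"rx":0,"ry":0,"rz":0,"gripper":0},
  {"tx":0,"ty":0,"tz":0,"rx":0,"ry":0,"rz":0,"gripper":0.5},
  {"tx":0,"ty":0,"tz":0,"rx":0,"ry":0,"rz":0,"gripper":0.5},
  {"tx":0,"ty":0,"tz":0,"rx":0,"ry":0,"rz":0,"gripper":0.5},
  {"tx":0,"ty":0,"tz":0,"rx":0,"ry":0,"rz":0,"gripper":0.5},
], grip_force=15)

```text
time_s: 22.0
ee_pos: [474.6, -268.6, 7.7]
ee_rot: [180.0, 0.0, 89.0]
force: [-1.1, 1.3, 2.6]
gripper_width: 28.8
gripper_force: 15.0
```

Call:
send_rows([
  {"tx":0,"ty":0,"tz":-0.06,"rx":0,"ry":0,"rz":0,"gripper":0.5},
  {"tx":0,"ty":0,"tz":-0.1,"rx":0,"ry":0,"rz":0,"gripper":0.5},
  {"tx":0,"ty":0,"tz":-0.05,"rx":0,"ry":0,"rz":0,"gripper":0.5},
  {"tx":-0.1123,"ty":0.0022,"tz":0,"rx":0,"ry":0,"rz":0,"gripper":0.5},
  {"tx":-0.1123,"ty":0.0022,"tz":0,"rx":0,"ry":0,"rz":0,"gripper":0.5},
  {"tx":-0.1123,"ty":0.0022,"tz":0,"rx":0,"ry":0,"rz":0,"gripper":0.5},
  {"tx":0,"ty":0,"tz":0,"rx":0,"ry":0,"rz":0,"gripper":0.5},
  {"tx":0,"ty":0,"tz":0,"rx":0,"ry":0,"rz":0,"gripper":0.5},
  {"tx":0,"ty":0,"tz":0.09,"rx":0,"ry":0,"rz":0,"gripper":0.5},
  {"tx":0,"ty":0,"tz":0,"rx":0,"ry":0,"rz":0,"gripper":0.5},
  {"tx":0,"ty":0,"tz":0,"rx":0,"ry":0,"rz":0,"gripper":0.5},
])

```text
time_s: 23.38
ee_pos: [475.4, -436.5, 68.6]
ee_rot: [180.0, 0.0, 89.1]
force: [0.2, -0.1, 0.1]
gripper_width: 29.0
gripper_force: 15.0
```

Call:
send_rows([
  {"tx":-0.001,"ty":0,"tz":0.04,"rx":0,"ry":0,"rz":0,"gripper":0.5},
  {"tx":0,"ty":0,"tz":0.013,"rx":0,"ry":0,"rz":0,"gripper":0.5},
  {"tx":0,"ty":0,"tz":0,"rx":0,"ry":0,"rz":0,"gripper":0.5},
  {"tx":0,"ty":0,"tz":0,"rx":0,"ry":0,"rz":0,"gripper":0.5},
])

```text
time_s: 23.88
ee_pos: [475.3, -437.9, 42.0]
ee_rot: [179.9, 0.1, 89.0]
force: [-0.2, 0.2, -1.3]
gripper_width: 29.4
gripper_force: 15.0
```

Call:
send_rows([
  {"tx":0,"ty":0,"tz":0.002,"rx":0,"ry":0,"rz":0,"gripper":0.5},
  {"tx":0,"ty":0,"tz":0,"rx":0,"ry":0,"rz":0,"gripper":0.3},
  {"tx":0,"ty":0,"tz":0,"rx":0,"ry":0,"rz":0,"gripper":0.1},
  {"tx":0,"ty":0,"tz":0,"rx":0,"ry":0,"rz":0,"gripper":0},
  {"tx":0,"ty":0,"tz":-0.04,"rx":0,"ry":0,"rz":0,"gripper":0},
  {"tx":0,"ty":0,"tz":-0.12,"rx":0,"ry":0,"rz":0,"gripper":0},
  {"tx":0.1,"ty":0.0285,"tz":0,"rx":0,"ry":0,"rz":0,"gripper":0},
  {"tx":0.1,"ty":0.0285,"tz":0,"rx":0,"ry":0,"rz":0,"gripper":0},
  {"tx":0.1,"ty":0.0285,"tz":0,"rx":0,"ry":0,"rz":0,"gripper":0},
  {"tx":0.1,"ty":0.0285,"tz":0,"rx":0,"ry":0,"rz":0,"gripper":0},
  {"tx":0,"ty":0,"tz":0,"rx":0,"ry":0,"rz":0,"gripper":0},
  {"tx":0,"ty":0,"tz":0,"rx":0,"ry":0,"rz":0,"gripper":0},
])

```text
time_s: 25.38
ee_pos: [535.2, -238.9, 119.9]
ee_rot: [-180.0, 0.0, 89.0]
force: [0.0, -0.2, 0.4]
gripper_width: 45.6
gripper_force: 0.0
```

```bash
python3 - <<'E'
from loc import *
s=env.state();print(s['ee_pos'],s['ee_rot'])
g=grab('wrist'); gs=grab('scene'); t=grab('top')
for n,q in (('w',g),('s',gs),('t',t)):
  for k,p in (('rd',M['red_disc']),('sq',(475,-437.5,48))):
    try: print(n,k,mount(q,p,20 if n=='w' else 12))
    except Exception as e: print(n,k,'x')
# blue tray pale floors in top
    if n=='t':
        c=q['img'].astype(int); m=((c[...,0]>110)&(c[...,1]<60)&(c[...,2]<60))
        print('red px',[px2w(t,*p[::-1],48)[:2].round() for p in [np.argwhere(m).mean(0)]], m.sum())
E
```

```text
[ 535.17139081 -238.94636161  119.88572507] [-1.79990513e+02  3.01729710e-02  8.90251504e+01]
w rd [ 535.29755835 -239.63020425]
w sq None
s rd [ 534.64559606 -237.34328728]
s sq [ 475.43304633 -439.65134743]
t rd None
red px [array([ 375., -658.])] 300
t sq [ 473.44722224 -431.30961134]
red px [array([ 375., -658.])] 300
```

Call:
send_rows([
  {"tx":0,"ty":0,"tz":0.1,"rx":0,"ry":0,"rz":0,"gripper":0},
  {"tx":0,"ty":0,"tz":0.1,"rx":0,"ry":0,"rz":0,"gripper":0},
  {"tx":0,"ty":0,"tz":0.022,"rx":0,"ry":0,"rz":0,"gripper":0},
  {"tx":0,"ty":0,"tz":0,"rx":0,"ry":0,"rz":0,"gripper":0},
  {"tx":0,"ty":0,"tz":0,"rx":0,"ry":0,"rz":0,"gripper":0},
  {"tx":0,"ty":0,"tz":0,"rx":0,"ry":0,"rz":0,"gripper":0},
])

```text
time_s: 26.28
ee_pos: [536.4, -239.2, 10.7]
ee_rot: [179.8, 0.1, 89.0]
force: [-0.8, -0.7, 0.9]
gripper_width: 45.7
gripper_force: 0.0
```

Call:
send_rows([
  {"tx":0.001,"ty":0,"tz":0.004,"rx":0,"ry":0,"rz":0,"gripper":0},
  {"tx":0,"ty":0,"tz":0,"rx":0,"ry":0,"rz":0,"gripper":0},
  {"tx":0,"ty":0,"tz":0,"rx":0,"ry":0,"rz":0,"gripper":0.5},
  {"tx":0,"ty":0,"tz":0,"rx":0,"ry":0,"rz":0,"gripper":0.5},
  {"tx":0,"ty":0,"tz":0,"rx":0,"ry":0,"rz":0,"gripper":0.5},
  {"tx":0,"ty":0,"tz":0,"rx":0,"ry":0,"rz":0,"gripper":0.5},
])

```text
time_s: 27.02
ee_pos: [535.3, -238.0, 6.9]
ee_rot: [180.0, -0.0, 89.0]
force: [0.5, 0.9, 0.3]
gripper_width: 29.4
gripper_force: 15.0
```

Call:
send_rows([
  {"tx":0,"ty":0,"tz":-0.06,"rx":0,"ry":0,"rz":0,"gripper":0.5},
  {"tx":0,"ty":0,"tz":-0.1,"rx":0,"ry":0,"rz":0,"gripper":0.5},
  {"tx":0,"ty":0,"tz":-0.05,"rx":0,"ry":0,"rz":0,"gripper":0.5},
  {"tx":-0.1,"ty":-0.038,"tz":0,"rx":0,"ry":0,"rz":0,"gripper":0.5},
  {"tx":-0.1,"ty":-0.038,"tz":0,"rx":0,"ry":0,"rz":0,"gripper":0.5},
  {"tx":-0.1,"ty":-0.038,"tz":0,"rx":0,"ry":0,"rz":0,"gripper":0.5},
  {"tx":0,"ty":0,"tz":0,"rx":0,"ry":0,"rz":0,"gripper":0.5},
  {"tx":0,"ty":0,"tz":0,"rx":0,"ry":0,"rz":0,"gripper":0.5},
  {"tx":0,"ty":0,"tz":0.09,"rx":0,"ry":0,"rz":0,"gripper":0.5},
  {"tx":0,"ty":0,"tz":0,"rx":0,"ry":0,"rz":0,"gripper":0.5},
  {"tx":0,"ty":0,"tz":0,"rx":0,"ry":0,"rz":0,"gripper":0.5},
])

```text
time_s: 28.4
ee_pos: [476.6, -386.5, 67.9]
ee_rot: [179.9, 0.0, 89.1]
force: [0.8, -0.6, 0.0]
gripper_width: 29.1
gripper_force: 15.0
```

Call:
send_rows([
  {"tx":0,"ty":-0.001,"tz":0.04,"rx":0,"ry":0,"rz":0,"gripper":0.5},
  {"tx":0,"ty":0,"tz":0.01,"rx":0,"ry":0,"rz":0,"gripper":0.5},
  {"tx":0,"ty":0,"tz":0,"rx":0,"ry":0,"rz":0,"gripper":0.5},
  {"tx":0,"ty":0,"tz":0,"rx":0,"ry":0,"rz":0,"gripper":0.5},
])

```text
time_s: 28.9
ee_pos: [475.7, -387.4, 43.0]
ee_rot: [179.9, 0.1, 89.0]
force: [0.8, 0.0, -0.5]
gripper_width: 29.5
gripper_force: 15.0
```

Call:
send_rows([
  {"tx":0.001,"ty":0,"tz":0.003,"rx":0,"ry":0,"rz":0,"gripper":0.5},
  {"tx":0,"ty":0,"tz":0,"rx":0,"ry":0,"rz":0,"gripper":0.5},
])

```text
time_s: 29.15
ee_pos: [475.1, -386.5, 40.5]
ee_rot: [180.0, -0.0, 89.0]
force: [0.3, -0.2, -0.2]
gripper_width: 29.3
gripper_force: 15.0
```

Call:
send_rows([
  {"tx":0,"ty":0,"tz":0,"rx":0,"ry":0,"rz":0,"gripper":0.3},
  {"tx":0,"ty":0,"tz":0,"rx":0,"ry":0,"rz":0,"gripper":0.1},
  {"tx":0,"ty":0,"tz":0,"rx":0,"ry":0,"rz":0,"gripper":0},
  {"tx":0,"ty":0,"tz":-0.04,"rx":0,"ry":0,"rz":0,"gripper":0},
  {"tx":0,"ty":0,"tz":-0.12,"rx":0,"ry":0,"rz":0,"gripper":0},
  {"tx":0,"ty":0,"tz":-0.12,"rx":0,"ry":0,"rz":0,"gripper":0},
  {"tx":0.1,"ty":0,"tz":-0.05,"rx":0,"ry":0,"rz":0,"gripper":0},
  {"tx":0.1,"ty":0,"tz":-0.05,"rx":0,"ry":0,"rz":0,"gripper":0},
  {"tx":0.1,"ty":0,"tz":-0.05,"rx":0,"ry":0,"rz":0,"gripper":0},
  {"tx":0.1,"ty":0,"tz":0,"rx":0,"ry":0,"rz":0,"gripper":0},
  {"tx":0.1,"ty":0,"tz":0,"rx":0,"ry":0,"rz":0,"gripper":0},
  {"tx":0,"ty":0,"tz":0,"rx":0,"ry":0,"rz":0,"gripper":0},
])

```text
time_s: 30.65
ee_pos: [479.3, -134.0, 255.8]
ee_rot: [180.0, -0.0, 89.2]
force: [0.6, -0.0, -1.3]
gripper_width: 45.6
gripper_force: 0.0
```

```bash
python3 - <<'E'
from loc import *
s=env.state();print(s['ee_pos'],s['force'])
gs=grab('scene','scenef.png'); t=grab('top','topf.png')
for n,q in (('s',gs),('t',t)):
  c=q['img'].astype(int)
  for nm,m in (('red',(c[...,0]>75)&(c[...,1]<55)&(c[...,2]<60)),('green',(c[...,1]>c[...,0]+30)&(c[...,1]>c[...,2]+10)),('yellow',(c[...,0]>120)&(c[...,1]>100)&(c[...,2]<80))):
    k,l,st,ce=cv2.connectedComponentsWithStats(cv2.dilate(m.astype(np.uint8),np.ones((3,3))))
    z={'red':49,'green':15,'yellow':45}[nm]
    for i in range(1,k):
      p=px2w(q,*ce[i],z)[:2]
      if 380<p[0]<580 and -500<p[1]<-180: print(n,nm,st[i,4],p.round(1))
  for p in ((475.5,-386.5,50),(475,-437.5,48),M['green']):
    try: print(n,mount(q,p,10))
    except Exception: print('x')
# pale floors of blue in both views
for n,q in (('s',gs),('t',t)):
  for l in ((475,-437.5,33),(475.5,-386.5,33)):
    u,v=w2px(q,l).astype(int); w=9
    print(n); print(q['img'][v-w:v+w+1,u-w:u+w+1].sum(2)[::3,::2]//3)
E
```

```text
[ 479.30099696 -134.00139883  255.82783204] [ 0.62221043 -0.02593946 -1.29038207]
s red 19 [ 472.4 -448.9]
s red 148 [ 474.2 -432. ]
s red 17 [ 483.3 -448.4]
s red 180 [ 474.8 -385. ]
s yellow 14 [ 506.1 -450.2]
s yellow 174 [ 475.3 -353.9]
s yellow 9 [ 387.6 -305.8]
s yellow 29 [ 388.6 -207.1]
s [ 472.41416386 -390.00874544]
s [ 470.76874298 -439.6875609 ]
s [ 416.87044561 -245.21954061]
t red 35 [ 468.1 -375.4]
t red 25 [ 465.1 -427.9]
t green 196 [ 421.8 -237.3]
t yellow 17 [ 484.2 -352.5]
t yellow 24 [ 469.1 -351.8]
t yellow 14 [ 444.  -460.4]
t [ 475.55187888 -386.30532617]
t [ 475.44156722 -438.60877267]
t [ 421.630529   -237.50527557]
s
[[ 98 123  82  70  84 138  76  70 158 177]
 [ 46  89  76 186 158  74  74  74  70 186]
 [193  78  80  80 189 187 201  81  75 193]
 [191  37  70  78  80  76  82  54  18 116]
 [186 126  20  25  27  28  29  27  44 113]
 [188 186 192 111  49  50  72 118 109 194]
 [107 187 186 186 186 189 189 126 128  26]]
s
[[104  29  89  77  73  71  78  81 135 161]
 [198  88  70 169 183 181 183  85  73 159]
 [191  77  72  64 204 199 143  79  77  67]
 [190  51  72  76  80  75  83  77  36  37]
 [188 129  22  29  28  26  31  32  21 119]
 [188 187 201  26  26  26  31  71 124 116]
 [106 188 188 190 118 123 114  64 170 119]]
t
[[236 241 242 242 242 242 242 242 242 242]
 [236 242 242 236 180  96  95 129 236 241]
 [235 242 121  94 146 163 104 129 108 233]
 [237 176  63 100 211 241 135 242 109 165]
 [235 177  76  78 100  98  98 129 108 235]
 [239 242 191  96  43  81  89 118 236 242]
 [236 242 242 242 242 242 242 242 242 242]]
t
[[162 242 242 242 242 242 241 242 242 242]
 [159 242 239 148  90  91  86  86 231 242]
 [160 176  75  92 100 240 240 105  96 235]
 [146 152  58  93 156 242 242 143  91 233]
 [178 169  66  75  93 101  96  90 133 242]
 [176 242 190 116  54  72 108 235 242 242]
 [175 242 242 242 242 242 242 242 242 242]]
```

Both red mounts sit inside their pockets: the top camera puts them at (475.6, -386.3) and (475.4, -438.6), with pale floor all round. The green mount has not moved. Handing in.

```bash
python3 -c "
from workcell import env
print(env.job_done())"
```

```text
the job is handed in; nothing more can be done
None
```

The job is handed in at about 31 s of robot time: the two black mounts are in the grey tray, the blue tray is stacked half-turned on top, the two red mounts are in its pockets, and the green mount is where it was; the hand-in returned no verdict.

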